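# Run down the burr wing nut of a coffee grinder

### The arm

A 7-joint arm with a two-finger parallel gripper is mounted at the origin on the work surface. World frame = base frame: x ahead of the robot, y to its left, z up, the work surface at z = 0. Lengths are in mm, angles in rad, forces in N, time in s.
With the tool pointing down it reaches from about 425 to 875 mm from the base axis. Payload 8.4 kg.
Tool frame: the origin (TCP) lies at the very end of the fingers, on their centre line; the grasp point (between the pads) lies 19 mm behind it; z points along the fingers, y is the direction in which the jaws open and shut (so a half turn about z gives the same grasp; the last joint's range is limited). The gripper opens to 85 mm and grips with 20 to 120 N. Pads are 22 mm wide; open, the fingers measure 114 mm over their backs; the gripper's body (76 mm by 85 mm) begins 54 mm behind the grasp point. The pads swing forward as they close: fully open they stand 13 mm farther back than shut.
Start: joints at [1.237, 0.333, 0.04, 1.465, -0.013, 1.343, -0.059], TCP at [151.201, -632.141, 231.308] pointing down, gripper open.
Joint ranges: [-2.58, 2.58], [-0.38, 2.09], [-1.3, 1.39], [0.25, 2.4], [-1.5, 4.64], [0.08, 2.09], [-2.65, 2.65]. Speed limits (rad/s): [2.22, 2.22, 2.79, 2.79, 3.14, 3.14, 3.14].

### API

Orientations are given as a 3x3 rotation matrix whose columns are the frame's x, y, z axes.
In Python, from bench import status, viewer, robot gives the robot as it stands.
- The arm moves only by the tool arm_command, never from a script. Its argument "deltas" is text: rows parted by semicolons, each of 7 numbers parted by spaces: the shift along the tool's x, y, z in mm, then the turn, a rotation vector about the tool's x, y, z in rad, then the finger opening in mm, from 0 to 85.4. In form: tx ty tz ax ay az jaw; .... A call has exactly 8 rows; each row shifts and turns the commanded pose from where the row before left it, along the tool's axes as they then stand; what a row does not reach is not made up. A row lasts 1/8 s, in which the tool goes at most 62.5 mm and 10.7 degrees, less where a joint would pass 70% of its speed; a pose out of reach is approached as far as the arm can. A call is refused whole if a number of a shift passes 62.5 or a number of a turn 0.188, either way. A call with a gripper value outside its range is refused whole. The fingers move at their own pace and stop on an object; "force" is the grip in N (left out, the last holds). Time passes only in rows, so rows that do not move let the fingers close, or fill a call up. It gives the time, the measured TCP pose, the force and the opening at its end, in the units of the state.
- status.read_state(): the state, without advancing time (a new reading comes with each control period).
- viewer.grab_frame(name): name is "scene" or "side" or "wrist"; returns the picture (420x560x3 uint8, red, green, blue); there is no depth.
- viewer.camera_info(name): a dict with "camera_matrix" (3x3 intrinsics, pixels), "origin" and "attitude" of the camera in the world; the wrist camera has in their place "T_tool_cam" (4x4, takes a point from camera to tool coordinates, whose origin is the TCP and whose axes are the flange's). Camera axes: x right, y up, looking along -z (the intrinsics and any distortion apply to the point x, -y, -z); pixel columns grow to the right and rows downward; lengths in mm; the calibration is good to about 2 mm. A picture is of the moment at which its call begins: read the wrist's pose just before it. camera_info takes no time and is no camera call.
- robot.hand_in(): hands the job in, once; it reports no verdict.
The state is a dict: "time_s": time; "joint_positions": joint angles; "joint_velocities": joint speeds; "joint_torque": joint torques, N m; "position": TCP position; "eef_rot": TCP orientation; "ft_force": force on the tool from outside, world axes, zero at the start; "wrist_torque": the same for the moment, N m; "opening": opening from 0.0 (shut) to 1.0 (fully open).
Only numpy, scipy, OpenCV 4.12 (cv2) and the standard library are available. Lean on these libraries where they do the work, as an engineer would, in place of code of your own. Each camera call takes 0.05 s, during which the arm holds its last target.

### The job

The coffee grinder has been cleaned and its hopper is still off: the brass wing nut in the middle of its top is loose. With the fingertips, push the wings round clockwise, stroke after stroke, until the nut is fully home on the steel burr carrier; do not pinch a wing between the fingers. Leave the grinder standing where it is and leave the other things on the counter alone.

Things in the scene. Friction and masses are not known exactly. Their poses are not given: they have to be found in the camera images.
- grinder: Black and aluminium coffee grinder, hopper off, foot 190 (x) x 150 (y) mm, 4 kg, loose on rubber feet: a sideways push of some 15 N on its top tips or shifts it. Origin: centre of the underside, z up; the nut's upright axis passes through it. Spout on the +x side, below the deck.
- carrier_top (a point): Centre of the top of the steel burr carrier, a disc of radius 40 mm, 150 mm above the counter, on which the nut seats. Around it the black deck (radius 62 mm) lies 8 mm lower. A steel stud (radius 4 mm) rises through the nut to 42 mm above this point. Axes as the grinder's.
- guard_top (a point): Middle of the top edge of the black upright guard on the grinder's -x side, 185 mm above the counter, 39 mm from the nut's axis. The guard is 6 mm thick, inner radius 36 mm, and covers about 43 degrees to either side of the -x direction. A finger does not fit between guard and nut hub: strokes run round the open +x side.
- nut (a joint): How far the wing nut is unscrewed, in rad: 0 = fully home (hard stop on the carrier), at the start 6 to 10. Turning clockwise seen from above lowers the value. The nut drops 5 mm a turn, turns with about 0.035 N m of friction (1 to 2 N on a wing) and stays where it is left.
- nut_mid (a point): Centre of the brass wing nut, on its axis, 16 mm above the nut's underside (so 166 mm above the counter when home, up to 8 mm more when loose). Its x axis runs along the two opposite wings, z up, and turns with the nut. Round hub: radius 14 mm, 14 mm high. Each wing is an upright plate 6 mm thick reaching to 32 mm from the axis, from 3 to 29 mm above the nut's underside.
- wing_fronts: The faces of the two wings that are pushed to tighten (the front 3 mm of each plate: on the +y side of the wing along the nut's +x axis, on the -y side of the other). Origin on the nut's axis at its underside.
- wing_backs: The opposite faces of the two wings (the other 3 mm of each plate). Origin on the nut's axis at its underside. Pressing on fronts and backs at once is a pinch.
- hopper: Clear plastic bean hopper, open cup widening upward, radius 30 to 52 mm, 100 mm tall, standing on the counter. Origin: centre of its underside. To be left alone.
- canister: White square tin with dark wooden lid, 90 x 90 x 117 mm. Origin: centre of its underside. To be left alone.
- mug: White mug, radius 38 mm, 85 mm tall, handle on its +y side. Origin: centre of its underside. To be left alone.
- tamper: Steel tamper with wooden handle, radius 29 mm, 82 mm tall. Origin: centre of its underside. To be left alone.
Mind the look-alikes: they are no part of the job. There is more than one size of the grinder; the job needs the largest.

How it is judged:
By the outcome, as a careful person would: the job done as asked, in the order asked, and still so for the second after the job is handed in, with the robot touching nothing.
It also fails if it takes over 67 s, if anything falls off the work surface, if the arm or the gripper's body presses on something with over 40 N, if the wrist force passes 120 N, or if a joint passes its speed limit or range.

## Working session

There is one attempt and no reset: what is moved stays moved. The work goes in short steps, Python scripts to look and compute and a tool call to move; the robot and the scene stay as the last step left them, time stands still between calls to the robot, and variables do not carry over. Pictures are saved under pics/ and viewed, and the job is handed in when it is done.

Besides the shell and the picture viewer there is one more tool, called after ">>>" by a JSON object that holds its "fn" and its "kwargs", one argument or row to a line. arm_command: Moves the arm, as the interface text tells. Its arguments: {"type":"object","properties":{"deltas":{"type":"string"},"force":{"type":"number"}},"required":["deltas"]}

```bash
ls; mkdir -p pics
python3 - <<'E'
from bench import status, viewer, robot
import cv2, numpy as np
np.set_printoptions(precision=4,suppress=True)
s=status.read_state(); print(s)
for n in ["scene","side","wrist"]:
    print(n,viewer.camera_info(n))
    cv2.imwrite(f"pics/{n}0.png",viewer.grab_frame(n)[:,:,::-1])
E
```

```text
pics
{'time_s': 0.0, 'joint_positions': array([ 1.2368,  0.3339,  0.0398,  1.4663, -0.0134,  1.3433, -0.0585]), 'joint_velocities': array([0.0014, 0.001 , 0.0001, 0.001 , 0.0011, 0.0008, 0.0008]), 'joint_torque': array([ -0.    , -65.8561,   1.3654, -40.5549,   0.0168,   0.0127,
        -0.0001]), 'position': array([ 151.1118, -631.6946,  230.4041]), 'eef_rot': array([[ 0.9726,  0.2327, -0.0005],
       [ 0.2327, -0.9726,  0.0016],
       [-0.0001, -0.0017, -1.    ]]), 'ft_force': array([-0.3173,  0.4942,  0.1477]), 'wrist_torque': array([-0.0091,  0.0041, -0.0055]), 'opening': 1.0021068609723376}
scene {'camera_matrix': array([[416.8825,   0.    , 279.1499],
       [  0.    , 416.8825, 207.9972],
       [  0.    ,   0.    ,   1.    ]]), 'origin': array([1146.4694, -296.1382,  727.1711]), 'attitude': array([[ 0.4211, -0.5926,  0.6866],
       [ 0.9069,  0.2892, -0.3066],
       [-0.0169,  0.7518,  0.6592]])}
side {'camera_matrix': array([[389.4512,   0.    , 281.814 ],
       [  0.    , 389.4512, 204.0121],
       [  0.    ,   0.    ,   1.    ]]), 'origin': array([437.5486, 602.9448, 725.2597]), 'attitude': array([[-0.9968,  0.0522, -0.0599],
       [-0.0794, -0.6813,  0.7277],
       [-0.0029,  0.7301,  0.6833]])}
wrist {'camera_matrix': array([[301.4794,   0.    , 279.8535],
       [  0.    , 301.4794, 208.505 ],
       [  0.    ,   0.    ,   1.    ]]), 'T_tool_cam': array([[   0.0001,    0.9655,    0.2606,   66.044 ],
       [   1.    ,   -0.0005,    0.0014,   -0.4924],
       [   0.0015,    0.2606,   -0.9655, -142.9231],
       [   0.    ,    0.    ,    0.    ,    1.    ]])}
```

View pics/scene0.png

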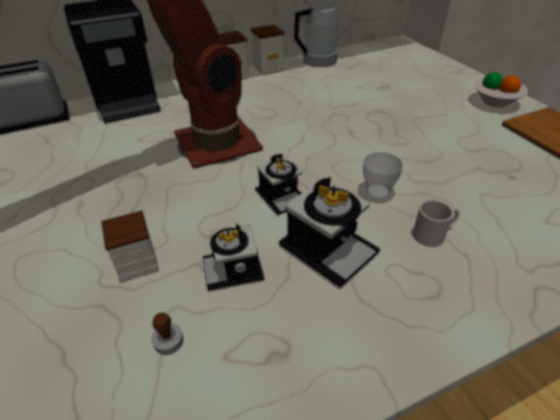

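View pics/side0.png

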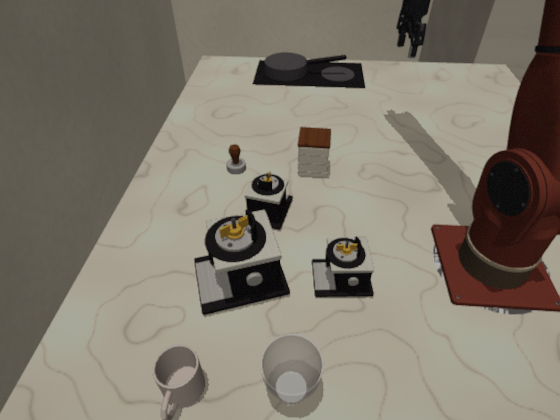

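View pics/wrist0.png

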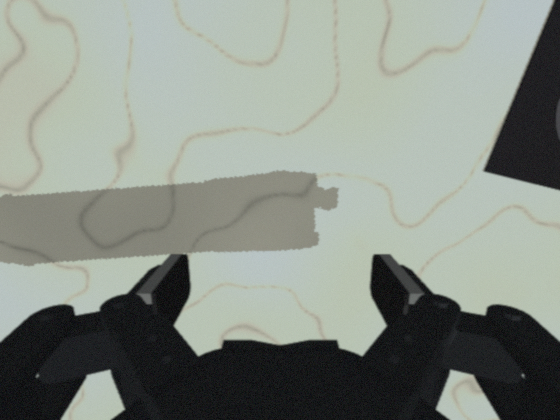

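```bash
cat > h.py <<'E'
import numpy as np, cv2
from bench import status, viewer, robot
np.set_printoptions(precision=3,suppress=True)
def ray(n,u,v,st=None):
    c=viewer.camera_info(n);K=c["camera_matrix"]
    d=np.array([(u-K[0,2])/K[0,0],-(v-K[1,2])/K[1,1],-1])
    if n=="wrist":
        T=np.eye(4);T[:3,:3]=st["eef_rot"];T[:3,3]=st["position"];T=T@c["T_tool_cam"];R=T[:3,:3];o=T[:3,3]
    else: R=c["attitude"];o=c["origin"]
    d=R@d; return o,d/np.linalg.norm(d)
def plane(n,u,v,z,st=None):
    o,d=ray(n,u,v,st); return o+d*(z-o[2])/d[2]
def tri(rs):
    A=0;b=0
    for o,d in rs:
        P=np.eye(3)-np.outer(d,d);A=A+P;b=b+P@o
    x=np.linalg.solve(A,b); return x,[np.linalg.norm((np.eye(3)-np.outer(d,d))@(x-o)) for o,d in rs]
def proj(n,p,st=None):
    c=viewer.camera_info(n);K=c["camera_matrix"]
    if n=="wrist":
        T=np.eye(4);T[:3,:3]=st["eef_rot"];T[:3,3]=st["position"];T=T@c["T_tool_cam"];R=T[:3,:3];o=T[:3,3]
    else: R=c["attitude"];o=c["origin"]
    q=R.T@(np.array(p)-o); return np.array([K[0,2]+K[0,0]*q[0]/-q[2],K[1,2]+K[1,1]*q[1]/q[2]])
E
python3 - <<'E'
from h import *
a=cv2.imread("pics/scene0.png")[160:290,265:395]; b=cv2.imread("pics/side0.png")[190:320,180:310]
g=lambda x:np.clip((x/255.)**.6*255,0,255).astype(np.uint8)
cv2.imwrite("pics/crop0.png",np.hstack([cv2.resize(g(x),(400,400),interpolation=2) for x in(a,b)]))
E
```

```text
(no output)
```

View pics/crop0.png

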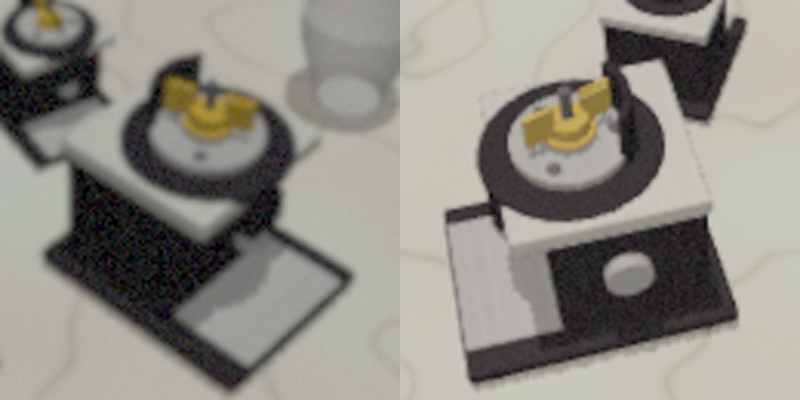

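Run:
```python
from h import *
print(tri([ray("scene",333.6,187.6),ray("side",234,219.2)]))
for p in [(341.4,286.1),(280.6,242.9),(378.75,249.4)]: print(plane("scene",*p,0))
for p in [(203.4,314.2),(289.5,293.4)]: print(plane("side",*p,0))
print(plane("scene",265+209*.325,160+140*.325,142),plane("side",180+172*.325,190+149*.325,142))
```

```text
(array([574.648,  82.394, 188.115]), [np.float64(1.5414591314788566), np.float64(1.5414591314788542)])
[681.948  55.251   0.   ]
[506.589  -8.645   0.   ]
[627.003 191.2     0.   ]
[638.071 179.748  -0.   ]
[461.654 114.694   0.   ]
[580.055  82.729 142.   ] [572.417  89.424 142.   ]
```

>>> {"fn": "arm_command", "kwargs": {
  "deltas": "55 -6.8 0 0 0 -0.087 0;55 -6.8 0 0 0 -0.087 0;55 -6.8 0 0 0 -0.087 0;55 -6.8 0 0 0 -0.087 0;55 -6.8 0 0 0 -0.087 0;55 -6.8 0 0 0 -0.087 0;55 -6.8 0 0 0 -0.087 0;55 -6.8 0 0 0 -0.087 0",
  "force": 30
}}

```text
time_s: 1.15
position: [494.9, -363.4, 231.0]
eef_rot: [[0.595, 0.804, -0.0], [0.804, -0.595, 0.0], [0.0, -0.0, -1.0]]
ft_force: [0.4, -0.5, 0.3]
opening: -0.006
```

>>> {"fn": "arm_command", "kwargs": {
  "deltas": "51.5 -6.3 0 0 0 -0.086 0;51.5 -6.3 0 0 0 -0.086 0;51.5 -6.3 0 0 0 -0.086 0;51.5 -6.3 0 0 0 -0.086 0;51.5 -6.3 0 0 0 -0.086 0;51.5 -6.3 0 0 0 -0.086 0;51.5 -6.3 0 0 0 -0.086 0;51.5 -6.3 0 0 0 -0.086 0"
}}

```text
time_s: 2.15
position: [581.4, 34.2, 231.1]
eef_rot: [[-0.051, 0.999, -0.0], [0.999, 0.051, 0.0], [0.0, -0.0, -1.0]]
ft_force: [0.7, 0.3, -0.1]
opening: -0.001
```

Run:
```python
from h import *
import pickle
s=status.read_state(); print(s["position"],s["eef_rot"],s["joint_positions"])
im=viewer.grab_frame("wrist")[:,:,::-1]; cv2.imwrite("pics/w1.png",im); pickle.dump(s,open("s1.pkl","wb"))
```

```text
[581.438  34.216 231.077] [[-0.051  0.999 -0.   ]
 [ 0.999  0.051  0.   ]
 [ 0.    -0.    -1.   ]] [ 0.365  0.25  -0.591  1.61   0.142  1.326 -0.196]
```

View pics/w1.png

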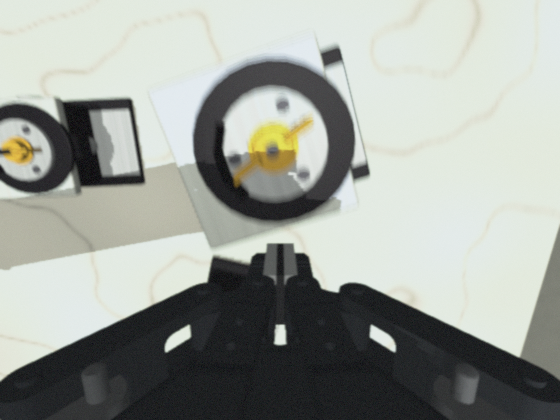

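Run:
```python
from h import *
import pickle
s=pickle.load(open("s1.pkl","rb")); im=cv2.imread("pics/w1.png")
hsv=cv2.cvtColor(im,cv2.COLOR_BGR2HSV)
m=((hsv[...,0]>8)&(hsv[...,0]<32)&(hsv[...,1]>140)&(hsv[...,2]>60)).astype(np.uint8); m[:,:170]=0; m[260:]=0
ys,xs=np.nonzero(m); print(len(xs),xs.min(),xs.max(),ys.min(),ys.max())
# tips
c=np.array([xs.mean(),ys.mean()]); U,S,V=np.linalg.svd(np.c_[xs,ys]-c,full_matrices=False); print(c,V[0],S)
t=(np.c_[xs,ys]-c)@V[0]; P=np.c_[xs,ys]
a=P[t>np.percentile(t,92)].mean(0); b=P[t<np.percentile(t,8)].mean(0); print(a,b)
for z in (172,178,184):
  A=plane("wrist",*a,z,s);B=plane("wrist",*b,z,s); print(z,A,B,np.hypot(*(A-B)[:2]),(A+B)/2,np.degrees(np.arctan2(*(A-B)[1::-1])))
g=cv2.cvtColor(im,cv2.COLOR_BGR2GRAY)
d=(g<70).astype(np.uint8); d[245:]=0
n,l,st,_=cv2.connectedComponentsWithStats(d)
cs,_=cv2.findContours(d,cv2.RETR_EXTERNAL,cv2.CHAIN_APPROX_NONE)
for q in cs:
  if len(q)>200:
    h=cv2.convexHull(q); e=cv2.fitEllipse(h); print(e,plane("wrist",*e[0],142,s))
v=im.copy()
v[m>0]=(0,0,255)
o=np.hstack([cv2.resize(x[40:240,170:370],(400,400),interpolation=2) for x in(im,v)]); cv2.imwrite("pics/w1c.png",o)
```

```text
1604 233 310 121 186
[271.673 148.254] [-0.81   0.586] [713.143 441.164]
[242.349 173.333] [295.349 132.45 ]
172 [554.468  69.52  172.   ] [588.364  97.952 172.   ] 44.24212013315876 [571.416  83.736 172.   ] -140.0102384471398
178 [555.177  70.437 178.   ] [588.067  98.025 178.   ] 42.928044658820326 [571.622  84.231 178.   ] -140.0102384471398
184 [555.887  71.354 184.   ] [587.769  98.097 184.   ] 41.61396918448196 [571.828  84.725 184.   ] -140.01023844713993
((69.51280975341797, 145.16854858398438), (104.59944915771484, 183.6830291748047), 90.56825256347656) [420.229  79.629 142.   ]
((273.38726806640625, 141.7192840576172), (156.2989501953125, 158.9556121826172), 77.87559509277344) [573.79   90.002 142.   ]
```

View pics/w1c.png

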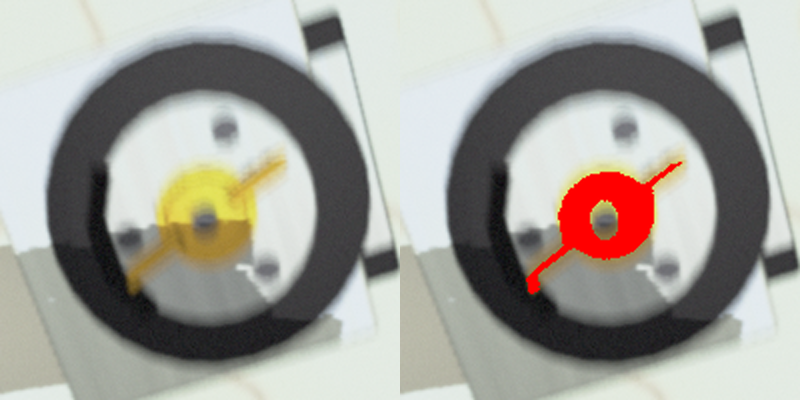

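Run:
```python
from h import *
import pickle
s=pickle.load(open("s1.pkl","rb")); im=cv2.imread("pics/w1.png")
print(plane("wrist",272,147,192,s),plane("wrist",272.5,148,171,s))
hsv=cv2.cvtColor(im,cv2.COLOR_BGR2HSV);g=cv2.cvtColor(im,cv2.COLOR_BGR2GRAY)
d=(g>72).astype(np.uint8)
# inner edge of black ring: radial search from centre
pts=[];po=[]
for th in np.radians(np.arange(-70,130,4)):
  r=np.arange(40,100,.25); x=273.5+r*np.cos(th); y=143-r*np.sin(th)
  p=cv2.remap(cv2.GaussianBlur(g,(0,0),1).astype(np.float32),x[None].astype(np.float32),y[None].astype(np.float32),1)[0]
  k=np.gradient(p); i=np.argmin(k[:100]); j=100+np.argmax(k[100:]); pts.append([x[i],y[i]]);po.append([x[j],y[j]])
def fc(P):
  A=np.c_[P,np.ones(len(P))];
  for _ in range(5):
    q=np.linalg.lstsq(A,-(P**2).sum(1),rcond=None)[0];c=-q[:2]/2;r=np.sqrt(c@c-q[2]);e=np.abs(np.hypot(*(P-c).T)-r);k=e<np.median(e)*3+.1;P=P[k];A=A[k]
  return c,r,len(P)
print(fc(np.array([plane("wrist",*p,150,s)[:2] for p in pts])))
print(fc(np.array([plane("wrist",*p,142,s)[:2] for p in po])))
# expected projections to check fixed cams
for c in [(572,88),(574,84),(573,90)]:
  print(c,[proj(n,(*c,z)) for n in("scene","side") for z in (142,192)])
```

```text
[574.091  89.145 192.   ] [573.958  87.215 171.   ]
(array([571.917,  86.409]), np.float64(42.01260167808257), 48)
(array([575.828,  87.471]), np.float64(58.66094838057841), 48)
(572, 88) [array([333.141, 202.596]), array([334.793, 184.275]), array([236.223, 237.908]), array([234.064, 220.429])]
(574, 84) [array([332.001, 203.671]), array([333.614, 185.335]), array([235.567, 236.372]), array([233.386, 218.893])]
(573, 90) [array([334.184, 202.602]), array([335.875, 184.28 ]), array([235.564, 238.623]), array([233.371, 221.144])]
```

>>> {"fn": "arm_command", "kwargs": {
  "deltas": "20.5 -0.3 0 0 0 0 0;20.5 -0.3 0 0 0 0 0;20.5 -0.3 -0 0 0 0 0;20.5 -0.3 0 0 0 0 0;0 0 7 0 0 -0.183 0;0 0 7 0 0 -0.183 0;0 0 7 0 0 -0.183 0;0 0 7 0 0 -0.183 0"
}}

```text
time_s: 3.2
position: [576.4, 114.1, 202.8]
eef_rot: [[-0.707, 0.707, -0.0], [0.707, 0.707, -0.0], [0.0, -0.0, -1.0]]
ft_force: [0.4, -0.9, 0.1]
opening: 0.002
```

```bash
cat > look.py <<'E'
import sys
from h import *
n=sys.argv[1]
s=status.read_state(); R=s["eef_rot"]; print(s["time_s"],s["position"],np.degrees(np.arctan2(R[1,0],R[0,0])),R[:,2],s["joint_positions"],s["ft_force"])
w=viewer.grab_frame("wrist")[:,:,::-1]; a=viewer.grab_frame("scene")[160:260,285:385,::-1]; b=viewer.grab_frame("side")[180:280,185:285,::-1]
cv2.imwrite(f"pics/{n}_wraw.png",w)
g=lambda x:np.clip((x/255.)**.6*255,0,255).astype(np.uint8)
o=np.hstack([cv2.resize(w,(533,400)),np.vstack([cv2.resize(g(x),(200,200),interpolation=2) for x in(a,b)])])
cv2.imwrite(f"pics/{n}.png",o)
C=(574,87)
print("proj C192",proj("wrist",(*C,192),s),"TCP",proj("wrist",s["position"],s))
E
python3 look.py a2
```

```text
3.2 [576.445 114.101 202.842] 135.01025249416213 [-0. -0. -1.] [ 0.334  0.307 -0.732  1.63   0.212  1.287  0.351] [ 0.361 -0.85   0.143]
proj C192 [241.76  280.786] TCP [278.695 260.494]
```

View pics/a2.png

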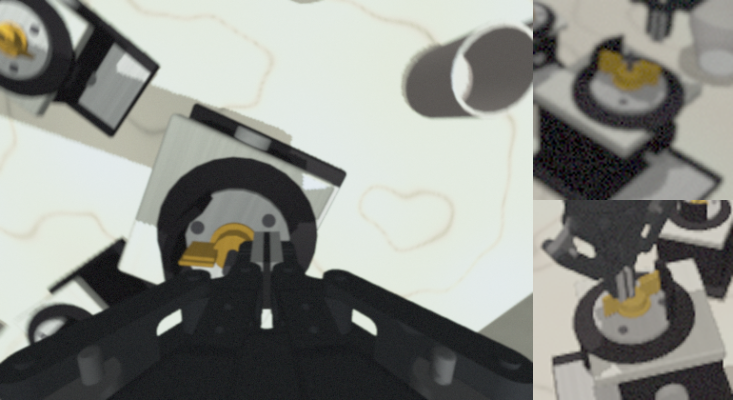

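>>> {"fn": "arm_command", "kwargs": {
  "deltas": "0 0 7 0 0 0 0;0 0 7 0 0 0 0;0 0 7 0 0 0 0;0 0 7 0 0 0 0;-1.2 0 0 0 0 0 0;-1.2 0 0 0 0 0 0;-1.1 0 0 0 0 0 0;0 0 0 0 0 0 0"
}}

```text
time_s: 4.35
position: [579.2, 111.9, 175.5]
eef_rot: [[-0.703, 0.711, 0.0], [0.711, 0.703, 0.0], [-0.0, 0.0, -1.0]]
ft_force: [-0.6, 0.5, 0.9]
opening: 0.001
```

>>> {"fn": "arm_command", "kwargs": {
  "deltas": "-2.21 1.32 0.08 0 0 0.102 0;-2.21 1.32 0.08 0 0 0.102 0;-2.21 1.32 0.08 0 0 0.102 0;-2.21 1.32 0.08 0 0 0.102 0;-2.21 1.32 0.08 0 0 0.102 0;-2.21 1.32 0.08 0 0 0.102 0;-2.21 1.32 0.08 0 0 0.102 0;-2.21 1.32 0.08 0 0 0.102 0"
}}

```text
time_s: 5.35
position: [595.7, 101.1, 175.0]
eef_rot: [[0.039, 0.999, 0.001], [0.999, -0.039, 0.001], [0.001, 0.001, -1.0]]
ft_force: [1.2, 1.4, 0.4]
opening: 0.002
```

```bash
python3 look.py a3
```

```text
5.35 [595.711 101.146 174.99 ] 87.77793071054185 [ 0.001  0.001 -1.   ] [ 0.233  0.333 -0.583  1.631  0.191  1.234 -0.426] [1.216 1.359 0.391]
proj C192 [234.997 305.463] TCP [279.709 260.987]
```

View pics/a3.png

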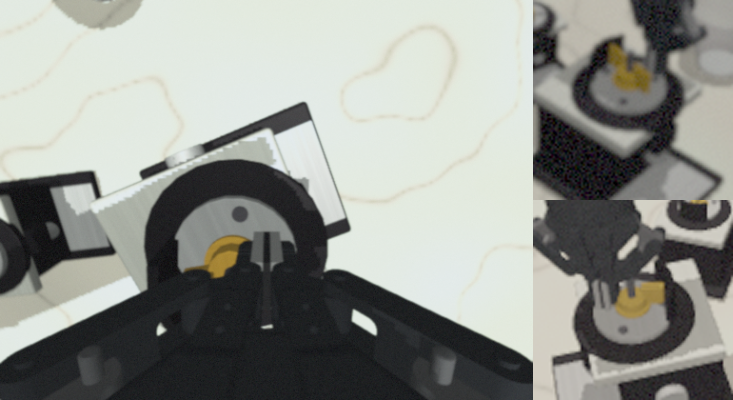

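>>> {"fn": "arm_command", "kwargs": {
  "deltas": "-2.21 1.32 0.08 0 0 0.102 0;-2.21 1.32 0.08 0 0 0.102 0;-2.21 1.32 0.08 0 0 0.102 0;-2.21 1.32 0.08 0 0 0.102 0;-2.21 1.32 0.08 0 0 0.102 0;-2.21 1.32 0.08 0 0 0.102 0;-2.21 1.32 0.08 0 0 0.102 0;-2.21 1.32 0.08 0 0 0.102 0"
}}

```text
time_s: 6.5
position: [598.7, 80.7, 174.3]
eef_rot: [[0.753, 0.658, 0.001], [0.658, -0.753, 0.0], [0.001, 0.001, -1.0]]
ft_force: [2.0, 1.3, -0.4]
opening: -0.0
```

>>> {"fn": "arm_command", "kwargs": {
  "deltas": "-2.21 1.32 0.08 0 0 0.102 0;-2.21 1.32 0.08 0 0 0.102 0;-2.21 1.32 0.08 0 0 0.102 0;-2.21 1.32 0.08 0 0 0.102 0;-2.21 1.32 0.08 0 0 0.102 0;-2.21 1.32 0.08 0 0 0.102 0;-2.21 1.32 0.08 0 0 0.102 0;-2.21 1.32 0.08 0 0 0.102 0"
}}

```text
time_s: 7.5
position: [586.4, 64.4, 173.6]
eef_rot: [[0.995, -0.098, 0.001], [-0.098, -0.995, -0.0], [0.001, 0.0, -1.0]]
ft_force: [2.3, -0.9, -0.7]
opening: -0.002
```

```bash
python3 look.py a4
```

```text
7.5 [586.366  64.374 173.64 ] -5.635083001619969 [ 0.001 -0.    -1.   ] [ 0.098  0.27  -0.336  1.678  0.095  1.208 -1.929] [ 2.325 -0.909 -0.747]
proj C192 [235.921 304.719] TCP [281.294 259.565]
```

View pics/a4.png

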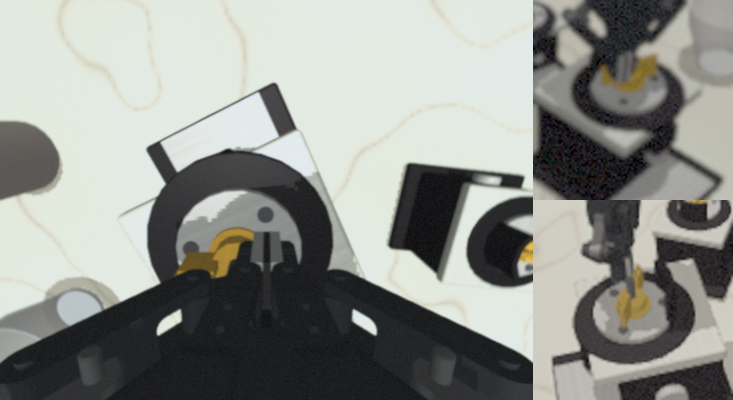

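>>> {"fn": "arm_command", "kwargs": {
  "deltas": "1 0 -10 0 0 0 0;1 0 -10 0 0 0 0;1 0 -10 0 0 0 0;3.57 -2.88 0 0 0 -0.182 0;3.57 -2.88 0 0 0 -0.182 0;3.57 -2.88 0 0 0 -0.182 0;3.57 -2.88 0 0 0 -0.182 0;3.57 -2.88 0 0 0 -0.182 0"
}}

```text
time_s: 8.65
position: [602.0, 82.9, 204.0]
eef_rot: [[0.683, 0.731, 0.0], [0.731, -0.683, 0.0], [0.0, 0.0, -1.0]]
ft_force: [-0.3, -0.5, -0.7]
opening: 0.001
```

>>> {"fn": "arm_command", "kwargs": {
  "deltas": "3.57 -2.88 0 0 0 -0.182 0;3.57 -2.88 0 0 0 -0.182 0;3.57 -2.88 0 0 0 -0.182 0;3.57 -2.88 0 0 0 -0.182 0;3.57 -2.88 0 0 0 -0.182 0;3.57 -2.88 0 0 0 -0.182 0;3.57 -2.88 0 0 0 -0.182 0;3.57 -2.88 0 0 0 -0.182 0"
}}

```text
time_s: 9.65
position: [584.0, 111.4, 204.0]
eef_rot: [[-0.648, 0.762, 0.0], [0.762, 0.648, 0.0], [-0.0, 0.0, -1.0]]
ft_force: [0.0, -0.1, -0.1]
opening: -0.004
```

>>> {"fn": "arm_command", "kwargs": {
  "deltas": "3.57 -2.88 0 0 0 -0.182 0;3.57 -2.88 0 0 0 -0.182 0;3.57 -2.88 0 0 0 -0.182 0;3.57 -2.88 0 0 0 -0.182 0;3.57 -2.88 0 0 0 -0.182 0;1 0 0 0 0 0 0;1 0 0 0 0 0 0;0 0 0 0 0 0 0"
}}

```text
time_s: 10.65
position: [560.3, 107.4, 203.6]
eef_rot: [[-0.999, -0.035, 0.0], [-0.035, 0.999, 0.0], [-0.0, 0.0, -1.0]]
ft_force: [-0.4, -0.5, -0.4]
opening: 0.003
```

```bash
python3 look.py a5
```

```text
10.65 [560.295 107.45  203.588] -177.99353990132272 [ 0.  0. -1.] [ 0.437  0.291 -0.836  1.667  0.224  1.283  1.164] [-0.42  -0.506 -0.397]
proj C192 [241.295 271.983] TCP [278.393 259.401]
```

View pics/a5.png

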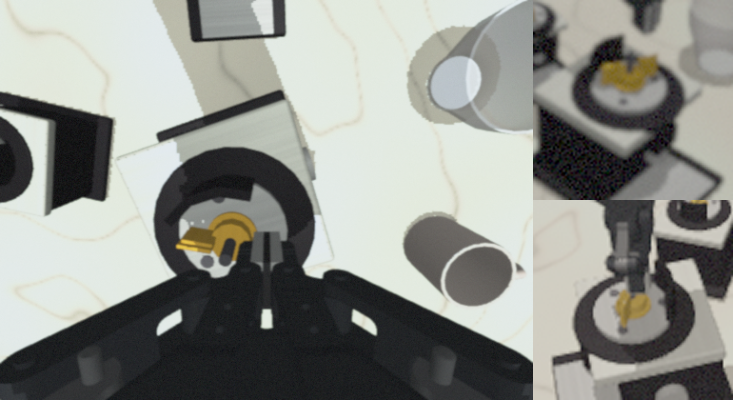

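>>> {"fn": "arm_command", "kwargs": {
  "deltas": "3 0 0 0 0 0 0;0 0 7.8 0 0 0 0;0 0 7.8 0 0 0 0;0 0 7.8 0 0 0 0;0 0 7.8 0 0 0 0;-1 0 0 0 0 0 0;-1 0 0 0 0 0 0;0 -0.5 0 0 0 0 0"
}}

```text
time_s: 11.8
position: [559.5, 106.9, 172.5]
eef_rot: [[-0.999, -0.037, 0.0], [-0.037, 0.999, 0.0], [-0.0, 0.0, -1.0]]
ft_force: [0.7, -0.2, 0.2]
opening: -0.003
```

>>> {"fn": "arm_command", "kwargs": {
  "deltas": "-2.33 1.35 0.08 0 0 0.105 0;-2.33 1.35 0.08 0 0 0.105 0;-2.33 1.35 0.08 0 0 0.105 0;-2.33 1.35 0.08 0 0 0.105 0;-2.33 1.35 0.08 0 0 0.105 0;-2.33 1.35 0.08 0 0 0.105 0;-2.33 1.35 0.08 0 0 0.105 0;-2.33 1.35 0.08 0 0 0.105 0"
}}

```text
time_s: 12.8
position: [579.9, 111.5, 171.9]
eef_rot: [[-0.693, 0.721, 0.0], [0.721, 0.693, 0.001], [0.0, 0.001, -1.0]]
ft_force: [-0.1, 1.7, -0.2]
opening: 0.001
```

>>> {"fn": "arm_command", "kwargs": {
  "deltas": "-2.33 1.35 0.08 0 0 0.105 0;-2.33 1.35 0.08 0 0 0.105 0;-2.33 1.35 0.08 0 0 0.105 0;-2.33 1.35 0.08 0 0 0.105 0;-2.33 1.35 0.08 0 0 0.105 0;-2.33 1.35 0.08 0 0 0.105 0;-2.33 1.35 0.08 0 0 0.105 0;-2.33 1.35 0.08 0 0 0.105 0"
}}

```text
time_s: 13.8
position: [596.9, 98.9, 171.4]
eef_rot: [[0.075, 0.997, 0.001], [0.997, -0.075, 0.001], [0.001, 0.001, -1.0]]
ft_force: [1.0, 2.2, 0.2]
opening: -0.0
```

```bash
python3 look.py a6
```

```text
13.8 [596.919  98.866 171.408] 85.70656125822242 [ 0.001  0.001 -1.   ] [ 0.204  0.33  -0.541  1.635  0.178  1.225 -0.448] [0.968 2.24  0.226]
proj C192 [232.048 307.155] TCP [279.761 260.988]
```

View pics/a6.png

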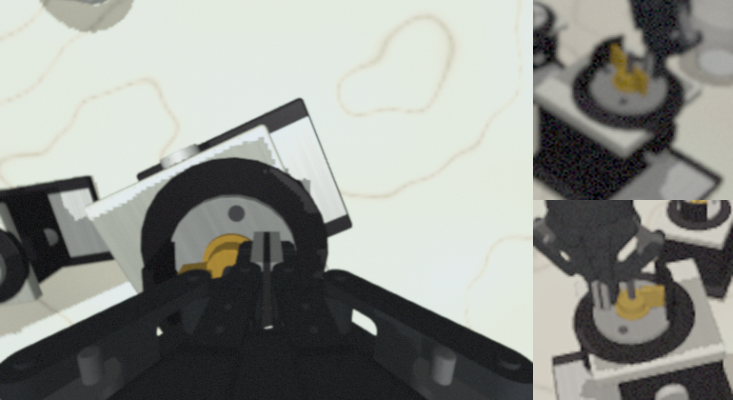

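>>> {"fn": "arm_command", "kwargs": {
  "deltas": "-2.33 1.35 0.08 0 0 0.105 0;-2.33 1.35 0.08 0 0 0.105 0;-2.33 1.35 0.08 0 0 0.105 0;-2.33 1.35 0.08 0 0 0.105 0;-2.33 1.35 0.08 0 0 0.105 0;-2.33 1.35 0.08 0 0 0.105 0;-2.33 1.35 0.08 0 0 0.105 0;-2.33 1.35 0.08 0 0 0.105 0"
}}

```text
time_s: 14.95
position: [598.7, 77.3, 170.6]
eef_rot: [[0.791, 0.612, 0.001], [0.612, -0.791, 0.0], [0.001, 0.001, -1.0]]
ft_force: [2.8, 0.3, -0.1]
opening: -0.0
```

>>> {"fn": "arm_command", "kwargs": {
  "deltas": "-2.33 1.35 0.08 0 0 0.105 0;-2.33 1.35 0.08 0 0 0.105 0;-2.33 1.35 0.08 0 0 0.105 0;-2.33 1.35 0.08 0 0 0.105 0;-2.33 1.35 0.08 0 0 0.105 0;-2.33 1.35 0.08 0 0 0.105 0;-2.33 1.35 0.08 0 0 0.105 0;-2.33 1.35 0.08 0 0 0.105 0"
}}

```text
time_s: 15.95
position: [584.4, 61.7, 169.9]
eef_rot: [[0.983, -0.181, 0.001], [-0.181, -0.983, -0.0], [0.001, 0.0, -1.0]]
ft_force: [3.2, -1.1, -0.8]
opening: -0.0
```

```bash
python3 look.py a7
```

```text
15.95 [584.376  61.695 169.918] -10.44357794298453 [ 0.001 -0.    -1.   ] [ 0.065  0.264 -0.291  1.69   0.081  1.198 -1.999] [ 3.153 -1.06  -0.767]
proj C192 [231.052 309.722] TCP [281.293 259.447]
```

View pics/a7.png

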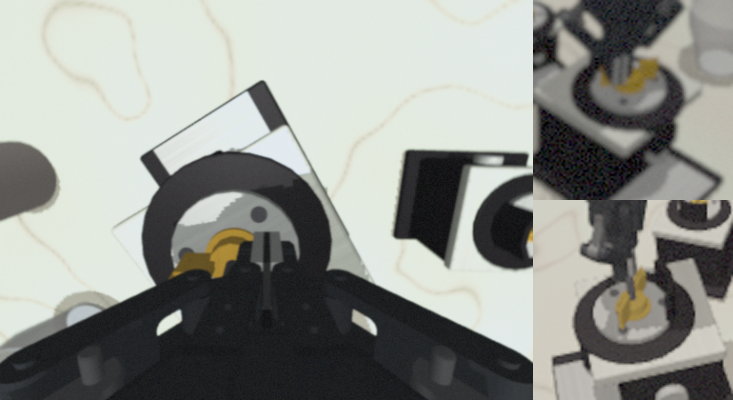

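>>> {"fn": "arm_command", "kwargs": {
  "deltas": "1 0 -11 0 0 0 0;1 0 -11 0 0 0 0;1 0 -11 0 0 0 0;3.6 -2.95 0 0 0 -0.182 0;3.6 -2.95 0 0 0 -0.182 0;3.6 -2.95 0 0 0 -0.182 0;3.6 -2.95 0 0 0 -0.182 0;3.6 -2.95 0 0 0 -0.182 0"
}}

```text
time_s: 17.1
position: [601.6, 79.0, 203.4]
eef_rot: [[0.742, 0.671, 0.0], [0.671, -0.742, 0.0], [0.0, 0.0, -1.0]]
ft_force: [-0.8, -0.6, -0.5]
opening: -0.003
```

>>> {"fn": "arm_command", "kwargs": {
  "deltas": "3.6 -2.95 0 0 0 -0.182 0;3.6 -2.95 0 0 0 -0.182 0;3.6 -2.95 0 0 0 -0.182 0;3.6 -2.95 0 0 0 -0.182 0;3.6 -2.95 0 0 0 -0.182 0;3.6 -2.95 0 0 0 -0.182 0;3.6 -2.95 0 0 0 -0.182 0;3.6 -2.95 0 0 0 -0.182 0"
}}

```text
time_s: 18.1
position: [585.6, 109.2, 203.4]
eef_rot: [[-0.582, 0.814, 0.0], [0.814, 0.582, 0.0], [-0.0, 0.0, -1.0]]
ft_force: [0.3, 0.0, 0.0]
opening: 0.001
```

>>> {"fn": "arm_command", "kwargs": {
  "deltas": "3.6 -2.95 0 0 0 -0.182 0;3.6 -2.95 0 0 0 -0.182 0;3.6 -2.95 0 0 0 -0.182 0;3.6 -2.95 0 0 0 -0.182 0;3.6 -2.95 0 0 0 -0.182 0;1 0 0 0 0 0 0;1 0 0 0 0 0 0;0 0 0 0 0 0 0"
}}

```text
time_s: 19.1
position: [561.3, 107.1, 202.8]
eef_rot: [[-0.999, 0.049, 0.0], [0.049, 0.999, -0.0], [-0.0, 0.0, -1.0]]
ft_force: [0.5, -1.0, -0.2]
opening: 0.004
```

```bash
python3 look.py a8
```

```text
19.1 [561.289 107.095 202.808] 177.18947959235646 [ 0. -0. -1.] [ 0.389  0.279 -0.774  1.668  0.202  1.278  1.097] [ 0.513 -1.003 -0.187]
proj C192 [243.779 273.876] TCP [278.379 259.52 ]
```

View pics/a8.png

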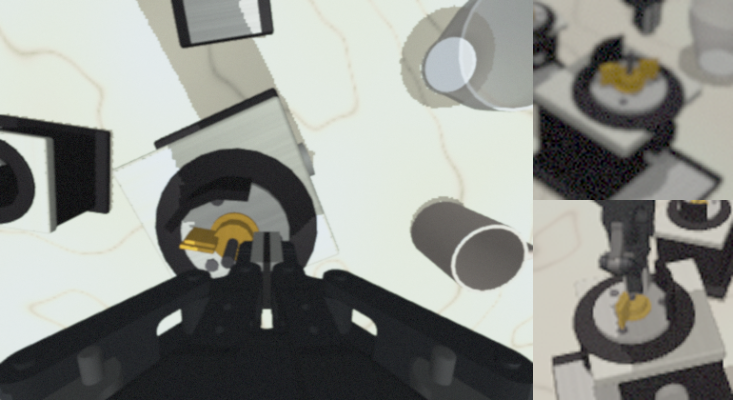

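Run:
```python
from h import *
from scipy.spatial.transform import Rotation as Ro
p=np.array([559.5,106.9,172.5]);R=np.array([[-0.999,-0.037,0],[-0.037,0.999,0],[0,0,-1.]])
U,_,V=np.linalg.svd(R);R=U@V
for i in range(32):
    p=p+R@[-2.33,1.35,.08]; R=R@Ro.from_rotvec([0,0,.105]).as_matrix()
    if i%8==7: print(p,R[:2,0])
p=np.array([584.4,61.7,169.9]);R=np.array([[.983,-.181,0],[-.181,-.983,0],[0,0,-1.]])
for r in [(1,0,-11,0)]*3+[(3.6,-2.95,0,-.182)]*18+[(1,0,0,0)]*2:
    p=p+R@np.array(r[:3],float); R=R@Ro.from_rotvec([0,0,r[3]]).as_matrix()
print(p,R[:2,0])
```

```text
[580.029 110.947 171.86 ] [-0.695  0.719]
[596.746  98.362 171.22 ] [0.072 0.997]
[598.532  77.514 170.58 ] [0.791 0.612]
[584.199  62.268 169.94 ] [ 0.984 -0.18 ]
[561.739 106.543 202.9  ] [-0.998  0.048]
```

Run:
```python
from h import *
from scipy.spatial.transform import Rotation as Ro
T=viewer.camera_info("wrist")["T_tool_cam"]
s=status.read_state(); 
for dist,el in [(200,35),(220,35),(220,28)]:
  R0=np.array([[0,1,0],[1,0,0],[0,0,-1.]]); R=R0@Ro.from_rotvec([0,np.radians(-(74.9-el)),0]).as_matrix()
  d=R@T[:3,:3]@np.array([0,0,-1.]); up=R@T[:3,:3]@np.array([0,1.,0])
  cam=np.array([574,85.5,168])-dist*d-15*up*0-0; cam=cam-up*12
  tcp=cam-R@T[:3,3]; print(dist,el,cam,tcp,R[:,2], "dw",tcp-s["position"])
  dl=tcp-s["position"]; print("in tool yaw90 axes tx,ty,tz",dl[1],dl[0],-dl[2])
print(plane("scene",378,192,0),plane("side",292,388,0), plane("scene",430,240,0))
print(proj("wrist",(574,85.5,168),s))
```

```text
200 35 [573.736 242.309 292.719] [573.175 100.337 225.125] [ 0.    -0.641 -0.767] dw [11.892 -6.781 22.466]
in tool yaw90 axes tx,ty,tz -6.780711241032762 11.892010261021369 -22.466310711435796
220 35 [573.71  258.679 304.209] [573.149 116.707 236.615] [ 0.    -0.641 -0.767] dw [11.866  9.59  33.956]
in tool yaw90 axes tx,ty,tz 9.589564419499354 11.865897586474489 -33.956018842037594
220 28 [573.71  273.988 282.088] [573.149 124.836 232.3  ] [ 0.    -0.73  -0.683] dw [11.866 17.719 29.641]
in tool yaw90 axes tx,ty,tz 17.719014237283616 11.865897586474489 -29.641391034829923
[447.811 314.512   0.   ] [444.045 315.274   0.   ] [654.94 319.91   0.  ]
[245.638 256.403]
```

>>> {"fn": "arm_command", "kwargs": {
  "deltas": "0 0 -10 0 0 0.183 0;0 0 -10 0 0 0.183 0;0 0 -10 0 0 0.183 0;0 0 -4 0 0 0.183 0;0 0 0 0 0 0.183 0;0 0 0 0 0 0.183 0;0 0 0 0 0 0.183 0;0 0 0 0 0 0.183 0"
}}

```text
time_s: 20.25
position: [561.2, 107.1, 236.6]
eef_rot: [[-0.053, 0.999, -0.0], [0.999, 0.053, 0.0], [0.0, -0.0, -1.0]]
ft_force: [0.1, 0.2, -1.0]
opening: -0.002
```

>>> {"fn": "arm_command", "kwargs": {
  "deltas": "10 12 0 0 0 0 0;0 0 0 0 -0.14 0 0;0 0 0 0 -0.14 0 0;0 0 0 0 -0.14 0 0;0 0 0 0 -0.14 0 0;0 0 0 0 -0.14 0 0;0 0 0 0 0 0 0;0 0 0 0 0 0 0"
}}

```text
time_s: 21.25
position: [573.2, 117.8, 236.6]
eef_rot: [[-0.047, 0.998, 0.038], [0.765, 0.061, -0.641], [-0.642, -0.001, -0.767]]
ft_force: [0.8, -0.5, -0.3]
opening: -0.001
```

```bash
python3 look.py a9; python3 -c "
import cv2
a=cv2.imread('pics/a9_wraw.png');cv2.imwrite('pics/a9z.png',cv2.resize(a[100:280,160:400],(800,600),interpolation=2))"
```

```text
21.25 [573.168 117.759 236.64 ] 93.49936473155313 [ 0.038 -0.641 -0.767] [-0.221  0.459 -0.544  1.513  0.746  1.73  -0.785] [ 0.765 -0.544 -0.252]
proj C192 [278.123 219.824] TCP [279.46  260.151]
```

View pics/a9z.png

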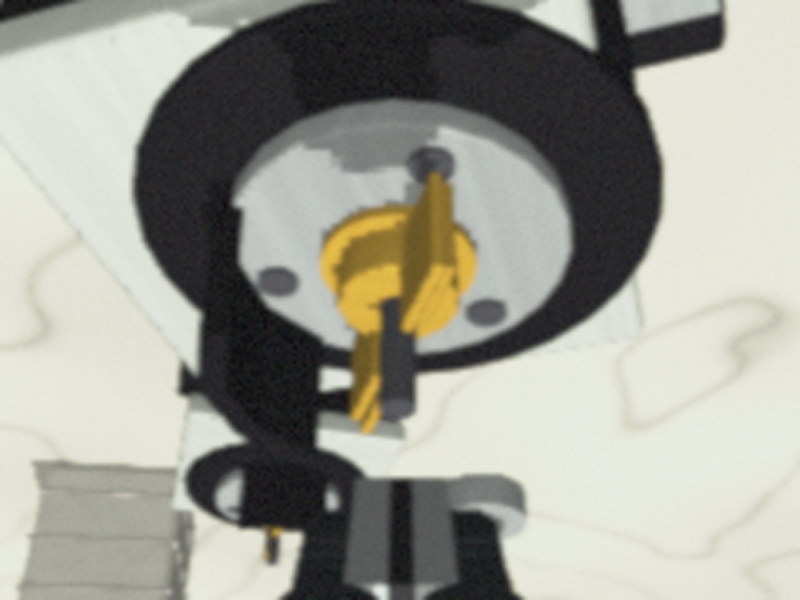

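Run:
```python
from h import *
s=status.read_state()
C=np.array([574,85.5])
Z=lambda p:(proj("wrist",p,s)-[160,100])/.3
print("stud192",Z((*C,192)))
for a in range(0,360,45): print("carrier",a,Z((C[0]+40*np.cos(np.radians(a)),C[1]+40*np.sin(np.radians(a)),150)))
for a in (0,90,180): print("deck",a,Z((C[0]+62*np.cos(np.radians(a)),C[1]+62*np.sin(np.radians(a)),142)))
for z0 in (150,152,154):
  print(z0,"hub near bottom",Z((C[0],C[1]+14,z0)),"L/R bottom",Z((C[0]+14,C[1],z0)),Z((C[0]-14,C[1],z0)),"top near/far",Z((C[0],C[1]+14,z0+14)),Z((C[0],C[1]-14,z0+14)),Z((C[0]+14,C[1],z0+14)))
  for psi in (76,80):
    e=np.array([np.cos(np.radians(psi)),np.sin(np.radians(psi))])
    print("  wing",psi,"near bot,top",Z((*(C+32*e),z0+3)),Z((*(C+32*e),z0+29)),"far top",Z((*(C-32*e),z0+29)))
```

```text
stud192 [393.406 395.431]
carrier 0 [566.201 248.846]
carrier 45 [536.782 156.466]
carrier 90 [404.709 106.49 ]
carrier 135 [263.808 144.81 ]
carrier 180 [218.68  235.535]
carrier 225 [275.603 313.249]
carrier 270 [385.745 344.324]
carrier 315 [499.027 321.004]
deck 0 [654.736 226.926]
deck 90 [411.982 -16.084]
deck 180 [126.521 206.047]
150 hub near bottom [397.306 199.332] L/R bottom [454.52  244.568] [332.895 239.91 ] top near/far [397.28  247.653] [390.539 327.508] [456.549 291.894]
  wing 76 near bot,top [440.036 152.488] [443.346 249.046] far top [354.19  419.713]
  wing 80 near bot,top [429.51  150.329] [431.998 246.965] far top [363.306 421.008]
152 hub near bottom [397.303 206.018] L/R bottom [454.801 251.127] [332.569 246.484] top near/far [397.276 254.857] [390.502 334.398] [456.851 298.934]
  wing 76 near bot,top [440.273 159.412] [443.623 257.108] far top [353.98  426.903]
  wing 80 near bot,top [429.688 157.258] [432.206 255.034] far top [363.139 428.189]
154 hub near bottom [397.299 212.774] L/R bottom [455.085 257.752] [332.24  253.124] top near/far [397.272 262.141] [390.465 341.355] [457.156 306.046]
  wing 76 near bot,top [440.513 166.415] [443.902 265.268] far top [353.767 434.162]
  wing 80 near bot,top [429.869 164.265] [432.416 263.202] far top [362.971 435.44 ]
```

```bash
python3 -c "
import cv2,numpy as np
a=cv2.imread('pics/a9_wraw.png')[120:235,215:345];a=np.clip((a/255.)**.7*255,0,255).astype(np.uint8)
cv2.imwrite('pics/a9y.png',cv2.resize(a,(678,600),interpolation=2))"
```

```text
(no output)
```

View pics/a9y.png

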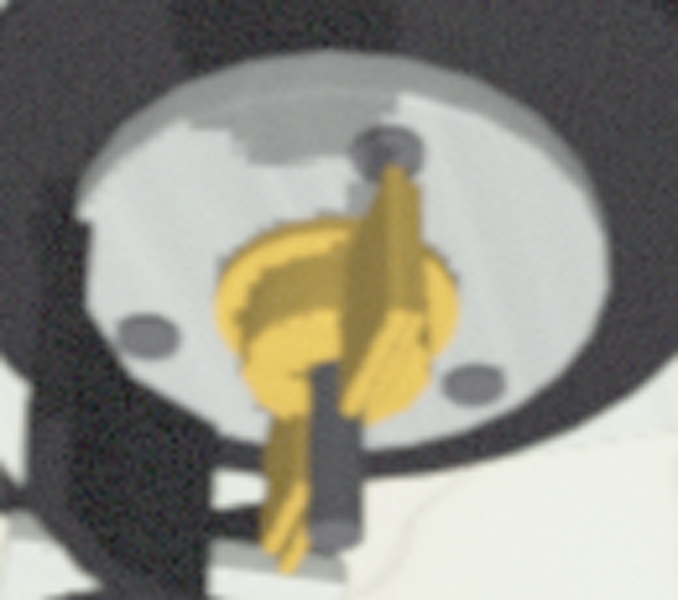

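>>> {"fn": "arm_command", "kwargs": {
  "deltas": "0 0 0 0 0.14 0 0;0 0 0 0 0.14 0 0;0 0 0 0 0.14 0 0;0 0 0 0 0.14 0 0;0 0 0 0 0.14 0 0;0 0 0 0 0 -0.184 0;0 0 0 0 0 -0.184 0;0 0 0 0 0 -0.184 0"
}}

```text
time_s: 22.4
position: [573.1, 116.3, 237.8]
eef_rot: [[-0.578, 0.816, 0.002], [0.816, 0.578, 0.0], [-0.001, 0.002, -1.0]]
ft_force: [0.8, -0.3, 0.0]
opening: 0.001
```

>>> {"fn": "arm_command", "kwargs": {
  "deltas": "0 0 0 0 0 -0.184 0;0 0 0 0 0 -0.184 0;0 0 0 0 0 -0.184 0;0 0 0 0 0 -0.184 0;0 0 0 0 0 -0.184 0;7 -6 10 0 0 0 0;7 -6 10 0 0 0 0;0 0 10 0 0 0 0"
}}

```text
time_s: 23.4
position: [557.6, 105.0, 205.9]
eef_rot: [[-0.999, 0.043, 0.0], [0.043, 0.999, -0.001], [-0.0, -0.001, -1.0]]
ft_force: [0.1, -0.1, -0.1]
opening: 0.0
```

>>> {"fn": "arm_command", "kwargs": {
  "deltas": "0 0 9 0 0 0 0;0 0 9 0 0 0 0;0 0 9 0 0 0 0;0 0 9.5 0 0 0 0;0 0 0 0 0 0 0;-1 0.5 0 0 0 0 0;-1 0.5 0 0 0 0 0;-1 0.5 0 0 0 0 0"
}}

```text
time_s: 24.4
position: [561.5, 107.7, 170.5]
eef_rot: [[-0.999, 0.039, 0.001], [0.039, 0.999, 0.0], [-0.001, 0.0, -1.0]]
ft_force: [-0.5, 0.1, 0.9]
opening: 0.0
```

>>> {"fn": "arm_command", "kwargs": {
  "deltas": "-1.07 0.67 0 0 0 0.05 0;-1.07 0.67 0 0 0 0.05 0;-1.07 0.67 0 0 0 0.05 0;-1.07 0.67 0 0 0 0.05 0;-1.07 0.67 0 0 0 0.05 0;-1.07 0.67 0 0 0 0.05 0;-1.07 0.67 0 0 0 0.05 0;-1.07 0.67 0 0 0 0.05 0"
}}

```text
time_s: 25.4
position: [570.5, 111.3, 170.2]
eef_rot: [[-0.905, 0.426, -0.0], [0.426, 0.905, 0.0], [0.0, 0.0, -1.0]]
ft_force: [-1.9, 1.6, 0.2]
opening: -0.004
```

>>> {"fn": "arm_command", "kwargs": {
  "deltas": "-0.35 0.22 0 0 0 0.016 0;-0.35 0.22 0 0 0 0.016 0;-0.35 0.22 0 0 0 0.016 0;-0.35 0.22 0 0 0 0.016 0;-0.35 0.22 0 0 0 0.016 0;-0.35 0.22 0 0 0 0.016 0;-0.35 0.22 0 0 0 0.016 0;-0.35 0.22 0 0 0 0.016 0"
}}

```text
time_s: 26.4
position: [574.0, 111.3, 170.2]
eef_rot: [[-0.843, 0.538, 0.0], [0.538, 0.843, 0.0], [0.0, 0.0, -1.0]]
ft_force: [-1.7, 0.5, -0.1]
opening: -0.003
```

>>> {"fn": "arm_command", "kwargs": {
  "deltas": "-0.35 0.22 0 0 0 0.016 0;-0.35 0.22 0 0 0 0.016 0;-0.35 0.22 0 0 0 0.016 0;-0.35 0.22 0 0 0 0.016 0;-0.35 0.22 0 0 0 0.016 0;-0.35 0.22 0 0 0 0.016 0;-0.35 0.22 0 0 0 0.016 0;-0.35 0.22 0 0 0 0.016 0"
}}

```text
time_s: 27.4
position: [577.3, 111.0, 170.1]
eef_rot: [[-0.768, 0.641, 0.0], [0.641, 0.768, 0.0], [0.0, 0.0, -1.0]]
ft_force: [-0.6, 2.3, 0.2]
opening: -0.002
```

>>> {"fn": "arm_command", "kwargs": {
  "deltas": "-0.44 0.28 0 0 0 0.02 0;-0.44 0.28 0 0 0 0.02 0;-0.44 0.28 0 0 0 0.02 0;-0.44 0.28 0 0 0 0.02 0;-0.44 0.28 0 0 0 0.02 0;-0.44 0.28 0 0 0 0.02 0;-0.44 0.28 0 0 0 0.02 0;-0.44 0.28 0 0 0 0.02 0"
}}

```text
time_s: 28.4
position: [581.4, 110.2, 170.2]
eef_rot: [[-0.655, 0.755, -0.0], [0.755, 0.655, 0.0], [0.0, -0.0, -1.0]]
ft_force: [-0.6, 1.6, -0.2]
opening: -0.0
```

>>> {"fn": "arm_command", "kwargs": {
  "deltas": "-0.44 0.28 0 0 0 0.02 0;-0.44 0.28 0 0 0 0.02 0;-0.44 0.28 0 0 0 0.02 0;-0.44 0.28 0 0 0 0.02 0;-0.44 0.28 0 0 0 0.02 0;-0.44 0.28 0 0 0 0.02 0;-0.44 0.28 0 0 0 0.02 0;-0.44 0.28 0 0 0 0.02 0"
}}

```text
time_s: 29.4
position: [585.3, 108.7, 170.1]
eef_rot: [[-0.527, 0.85, 0.0], [0.85, 0.527, 0.0], [0.0, 0.0, -1.0]]
ft_force: [-0.4, 2.1, -1.6]
opening: 0.0
```

>>> {"fn": "arm_command", "kwargs": {
  "deltas": "-0.44 0.28 0 0 0 0.02 0;-0.44 0.28 0 0 0 0.02 0;-0.44 0.28 0 0 0 0.02 0;-0.44 0.28 0 0 0 0.02 0;-0.44 0.28 0 0 0 0.02 0;-0.44 0.28 0 0 0 0.02 0;-0.44 0.28 0 0 0 0.02 0;-0.44 0.28 0 0 0 0.02 0"
}}

```text
time_s: 30.4
position: [588.9, 106.7, 170.2]
eef_rot: [[-0.385, 0.923, 0.0], [0.923, 0.385, 0.0], [0.0, 0.0, -1.0]]
ft_force: [0.0, 1.5, -0.7]
opening: 0.001
```

>>> {"fn": "arm_command", "kwargs": {
  "deltas": "-0.44 0.28 0 0 0 0.02 0;-0.44 0.28 0 0 0 0.02 0;-0.44 0.28 0 0 0 0.02 0;-0.44 0.28 0 0 0 0.02 0;-0.44 0.28 0 0 0 0.02 0;-0.44 0.28 0 0 0 0.02 0;-0.44 0.28 0 0 0 0.02 0;-0.44 0.28 0 0 0 0.02 0"
}}

```text
time_s: 31.4
position: [592.0, 104.7, 170.2]
eef_rot: [[-0.233, 0.972, -0.0], [0.972, 0.233, 0.001], [0.001, -0.0, -1.0]]
ft_force: [-0.3, 3.8, -0.1]
opening: -0.001
```

>>> {"fn": "arm_command", "kwargs": {
  "deltas": "-0.22 0.14 0 0 0 0.01 0;-0.22 0.14 0 0 0 0.01 0;-0.22 0.14 0 0 0 0.01 0;-0.22 0.14 0 0 0 0.01 0;-0.22 0.14 0 0 0 0.01 0;0 0 0 0 0 0 0;0 0 0 0 0 0 0;0 0 0 0 0 0 0"
}}

```text
time_s: 32.4
position: [592.6, 104.8, 170.2]
eef_rot: [[-0.186, 0.983, -0.001], [0.983, 0.186, 0.002], [0.002, -0.0, -1.0]]
ft_force: [-1.1, 6.2, 0.1]
opening: 0.002
```

```bash
python3 look.py b1; python3 -c "
import cv2,numpy as np
a=cv2.imread('pics/b1_wraw.png')[130:330,150:410];a=np.clip((a/255.)**.6*255,0,255).astype(np.uint8)
cv2.imwrite('pics/b1z.png',cv2.resize(a,(780,600),interpolation=2))"
```

```text
32.4 [592.574 104.795 170.194] 100.72462780228817 [-0.001  0.002 -1.   ] [ 0.223  0.332 -0.576  1.642  0.188  1.225 -0.205] [-1.123  6.161  0.064]
proj C192 [232.107 309.507] TCP [279.393 260.937]
```

View pics/b1z.png

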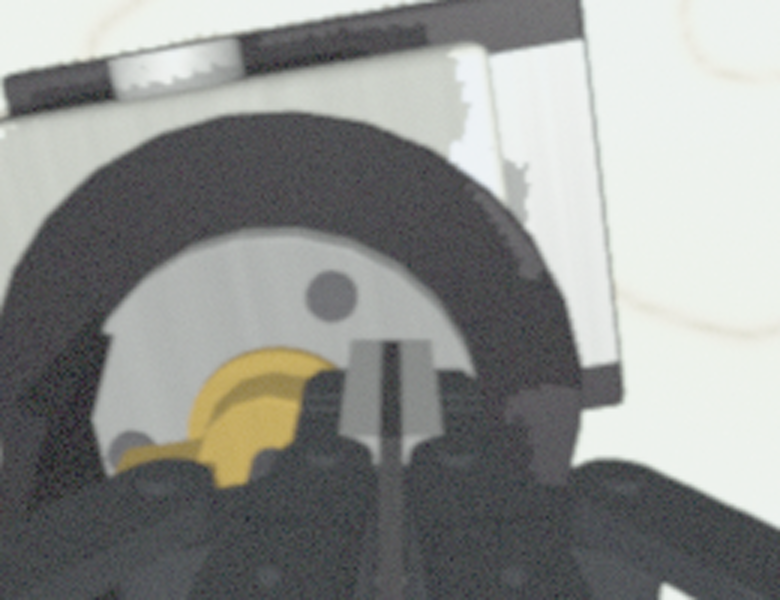

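View pics/b1.png

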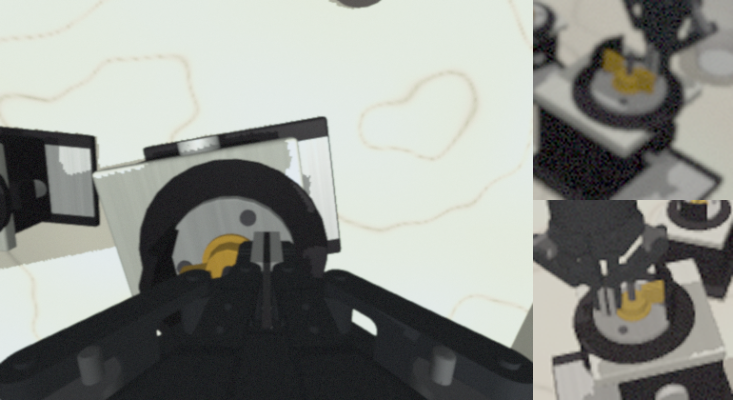

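>>> {"fn": "arm_command", "kwargs": {
  "deltas": "-0.22 0.14 0 0 0 0.01 0;-0.22 0.14 0 0 0 0.01 0;-0.22 0.14 0 0 0 0.01 0;-0.22 0.14 0 0 0 0.01 0;-0.22 0.14 0 0 0 0.01 0;0 0 0 0 0 0 0;0 0 0 0 0 0 0;0 0 0 0 0 0 0"
}}

```text
time_s: 33.55
position: [593.2, 104.9, 170.2]
eef_rot: [[-0.138, 0.99, -0.001], [0.99, 0.138, 0.003], [0.003, -0.0, -1.0]]
ft_force: [-2.2, 9.9, -0.4]
opening: 0.0
```

>>> {"fn": "arm_command", "kwargs": {
  "deltas": "1.5 0 0 0 0 0 0;2 0 0 0 0 0 0;2 0 0 0 0 0 0;0 0 -15 0 0 0 0;0 0 -15 0 0 0 0;0 0 -16 0 0 0 0;0 0 -20 0 0 0 0;0 0 0 0 0 0.08 0"
}}

```text
time_s: 34.55
position: [594.2, 107.9, 239.2]
eef_rot: [[-0.054, 0.999, 0.004], [0.999, 0.054, 0.001], [0.0, 0.004, -1.0]]
ft_force: [0.1, 0.1, 0.4]
opening: 0.0
```

>>> {"fn": "arm_command", "kwargs": {
  "deltas": "8.5 -20 0 0 0 0 0;0 0 0 0 -0.14 0 0;0 0 0 0 -0.14 0 0;0 0 0 0 -0.14 0 0;0 0 0 0 -0.14 0 0;0 0 0 0 -0.14 0 0;0 0 0 0 0 0 0;0 0 0 0 0 0 0"
}}

```text
time_s: 35.55
position: [573.2, 114.6, 236.9]
eef_rot: [[-0.041, 0.999, 0.036], [0.766, 0.055, -0.641], [-0.642, 0.001, -0.767]]
ft_force: [-0.3, -0.4, -0.1]
opening: -0.001
```

```bash
python3 look.py b2; python3 -c "
import cv2,numpy as np
o=[]
for f in ('a9','b2'):
  a=cv2.imread(f'pics/{f}_wraw.png')[110:240,210:350];a=np.clip((a/255.)**.7*255,0,255).astype(np.uint8);o.append(cv2.resize(a,(400,371),interpolation=2))
cv2.imwrite('pics/b2z.png',np.hstack(o))
for c in ('scene','side'): pass
"
```

```text
35.55 [573.166 114.599 236.925] 93.08702666133964 [ 0.036 -0.641 -0.767] [-0.226  0.454 -0.53   1.515  0.74   1.726 -0.783] [-0.313 -0.414 -0.141]
proj C192 [278.536 216.937] TCP [279.466 260.151]
```

View pics/b2z.png

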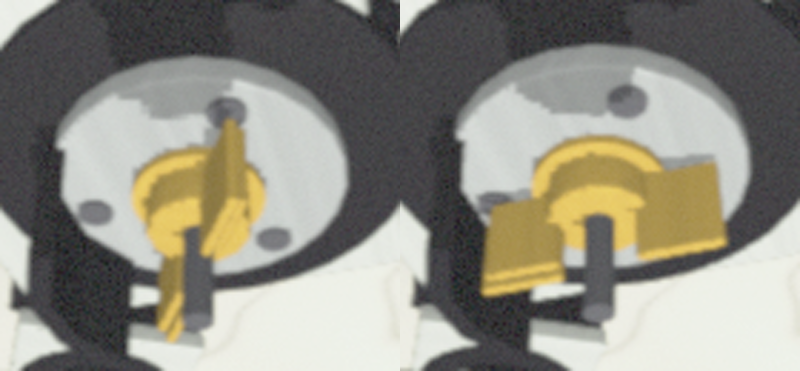

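View pics/b2.png

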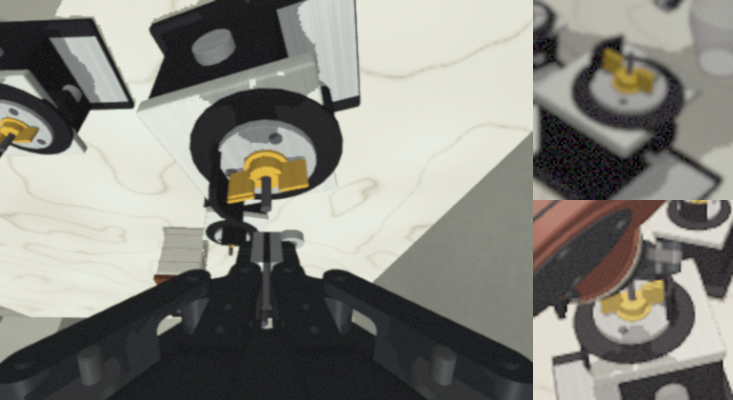

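Run:
```python
from h import *
s=status.read_state()
Z=lambda p:proj("wrist",p,s)
ob=[(323.75,195.05),(239,212.2)]
from scipy.optimize import least_squares
obs=dict(stud=(279,219.5),rt=(323.75,195.05),lt=(239,212.2),rb=(319.6,166),lb=(241.5,181.75))
def model(q):
    C=q[:2];psi=q[2];z0=q[3]
    e=np.array([np.cos(psi),np.sin(psi)]);n=np.array([e[1],-e[0]])
    m=dict(stud=(*C,192),rt=(*(C+32*e+3*n),z0+29),lt=(*(C-32*e+3*n),z0+29),rb=(*(C+32*e-3*n),z0+3),lb=(*(C-32*e-3*n),z0+3))
    return m
f=lambda q:np.concatenate([Z(p)-obs[k] for k,p in model(q).items()])
r=least_squares(f,[574,85,.2,150]);print(r.x,r.fun)
```

```text
[574.928  80.873   0.363 147.843] [ 0.366  0.919  0.378  1.798  1.157  0.38  -0.049 -2.053 -1.997 -0.543]
```

Run:
```python
from h import *
a=cv2.imread("pics/scene0.png"); b=viewer.grab_frame("scene")[:,:,::-1]
A=cv2.cvtColor(a,6)[225:290,270:390].astype(np.float32);B=cv2.cvtColor(np.ascontiguousarray(b),6)[225:290,270:390].astype(np.float32)
print(cv2.phaseCorrelate(A,B)); s=status.read_state(); print(s["time_s"],s["ft_force"])
print(robot.hand_in())
```

```text
((-0.0027417700039436, -0.058295469202391814), 1.0562802643687637)
35.75 [ 0.689 -0.765  0.373]
the job is handed in; nothing more can be done
None
```

The wing nut on the largest grinder is tightened down to its hard stop. I handed the job in at about 36 s, inside the 67 s limit.

I pushed the wings round with the closed fingertips in three clockwise strokes round the open +x side. The turns were about 136°, 184° and 66°, roughly 6.7 rad in all. I never gripped a wing.

**Last checks:**
- **Hard stop:** turning took about 2–3 N. At the end the push force rose from 3.8 to 6.2 to about 10 N over the last steps while the finger stopped moving. I then backed off and lifted clear.
- **Seating:** a rough fit on an oblique wrist picture put the nut's underside at about 148 mm, against a nominal 150 mm for home. That shows no gap, but the fit is only good to about 2 mm.
- **Grinder:** the scene picture before and after showed a shift of less than 0.1 px, so it stayed where it was. I did not measure the other items; the arm passed above them and no contact force showed.
- **Touching nothing:** the wrist force was about 1 N (noise level) with the arm clear at hand-in.

**Disagreements:** the cameras put the nut's axis in y anywhere from 81 to 90 mm. Before the last stroke, estimates of how high the nut stood also varied by 1–2 mm. I therefore relied on the force rise, not on the pictures, to decide the nut was home.

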